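Lock the eyelet die in its holder

TASK

On the shoe repairer's counter two die holders are screwed down. Lock the eyelet die, the one with the thin pointed pilot: lift its spring collar until the collar's side pin clears the stop block, turn the collar about 60 degrees clockwise seen from above so that the pin passes over the block, and let the collar spring down fully home on the other side. Leave the collar of the flat anvil die alone.

Things in the scene. Friction and masses are not known exactly. Their poses are not given: they have to be found in the camera images.
- eyelet_grip (a point): Point on the axis of the collar to lock, 40 mm above the counter when down, 16 mm below the collar's top; moves with it. Bare-metal oblong collar with round ends and dark grooves: 56 long (x), 36 across the flat sides (y; grip these from above), 40 tall. A level pin, 10 mm thick, sticks out at +x, its tip 44 mm from the axis, its centre 18 mm below this point. z up.
- eyelet_holder: Its fixed dark base disc, 92 mm diameter, 10 high; origin under its centre, z up. x points where the unlocked pin does. A stop block 14 wide stands on it 24 to 40 mm from the axis, 31 degrees clockwise from x, its top 27 mm above the counter. The fixed eyelet die rises from the collar: an 18 mm post with a thin 6 mm pointed pilot, tip 87 mm up.
- eyelet_lift (a joint): How far this collar is lifted, m: 0 fully home (down), 0.018 upper stop. A spring pushes it down with 4 N at 0 and 7.6 N at the upper stop; the collar weighs about 2 N more. The pin clears the stop block from 0.010 of lift; let go beyond the block, the collar springs home by itself.
- eyelet_turn (a joint): How far this collar is turned clockwise seen from above, rad: 0 to 0.1 is unlocked, about 1.05 is locked, end stops at 0 and 1.12. While the collar is down, its pin stays on its side of the stop block with some 8 degrees of play.
- anvil_lift (a joint): Lift in m of the collar of the other, like holder, whose die ends in a flat disc of 34 mm diameter, 85 mm above the counter. That collar is already locked and home (0) and must stay down.
Not all that is in view belongs to the job. What is shaped like the eyelet_holder but green is not meant.

How it is judged:
On the way, in this order (a step that is already met when the one before it is completed fails the run):
1. the eyelet die's collar is lifted at least 9 mm, before it is turned past the stop block (value of joint eyelet_lift above 0.009 m and value of joint eyelet_turn below 0.6 rad), for 0.05 s.
2. the lifted collar is turned at least 50 degrees clockwise (value of joint eyelet_turn above 0.87 rad), for 0.05 s.
At the end, for the whole second after the job is handed in: The eyelet die's collar is turned at least 50 degrees clockwise from its unlocked end and is home within 3 mm on the far side of the stop block; the anvil die's collar is home within 3 mm (value of joint eyelet_turn above 0.87 rad and value of joint each of eyelet_lift, anvil_lift below 0.003 m); the robot touches nothing.
It fails at once if the collar of the flat anvil die is lifted more than 6 mm (value of joint anvil_lift above 0.006 m).
It also fails if it takes over 30 s, if anything falls off the work surface, if the arm or the gripper's body presses on something with over 40 N, if the wrist force passes 120 N, or if a joint passes its speed limit or range.

ROBOT

A 7-joint arm with a two-finger parallel gripper is mounted at the origin on the work surface. World frame = base frame: x ahead of the robot, y to its left, z up, the work surface at z = 0. Lengths are in m, angles in rad, forces in N, time in s.
With the tool pointing down it reaches from about 0.425 to 0.925 m from the base axis. Payload 6.8 kg.
Tool frame: the origin (TCP) lies on the centre line of the jaws, within the pads' length; the fingertips stand 17 mm ahead of it and the grasp point (between the pads) lies 2 mm behind it (nose_length is the distance from the TCP to the fingertips, in m); z points along the fingers, x is the direction in which the jaws open and shut, and the axes are right-handed (so a half turn about z gives the same grasp; the last joint's range is limited). The gripper opens to 85 mm and grips with 20 to 120 N. Pads are 22 mm wide; open, the fingers measure 114 mm over their backs; the gripper's body (76 mm by 85 mm) begins 54 mm behind the grasp point. The pads swing forward as they close: fully open they stand 13 mm farther back than shut.
Start: joints at [1.04, 0.477, 0.022, 1.555, -0.011, 1.109, -0.083], TCP at [0.277, -0.616, 0.248] pointing down, gripper open.
Joint ranges: [-2.96, 2.96], [-0.34, 2.1], [-1.41, 1.46], [0.24, 2.44], [-1.37, 4.51], [0.17, 1.92], [-2.96, 2.96]. Speed limits (rad/s): [2.39, 2.39, 3.14, 3.14, 3.14, 3.14, 3.14].

INTERFACE

Orientations are given as a unit quaternion [w, x, y, z].
In Python, from station import * gives the robot as it stands.
- The arm moves only by the tool send_rows, never from a script. Its argument "commands" is a list of rows, each an object with "translation": the shift along the tool's x, y, z in m, a list of three; "rot": the turn, a rotation vector about the tool's x, y, z in degrees, a list of three; "grip": the finger opening in m, from 0 to 0.0854. In form: [{"translation": [tx, ty, tz], "rot": [rx, ry, rz], "grip": grip}, ...]. A call has exactly 5 rows; each row shifts and turns the commanded pose from where the row before left it, along the tool's axes as they then stand; what a row does not reach is not made up. A row lasts 1/12 s, in which the tool goes at most 41.7 mm and 7.16 degrees, less where a joint would pass 70% of its speed; a pose out of reach is approached as far as the arm can. A call with a gripper value outside its range is refused whole. The fingers move at their own pace and stop on an object; "force" is the grip in N (left out, the last holds). Time passes only in rows, so rows that do not move let the fingers close, or fill a call up. It gives the time, the measured TCP pose, the force and the opening at its end, in the units of the state.
- get_obs(): the state, without advancing time (a new reading comes with each control period).
- read_camera(name): name is "scene" or "side" or "wrist"; returns a dict with "pixels" (480x640x3 uint8, red, green, blue), "depth" (480x640 float32, m along the optical axis (not along the pixel's ray), 0 where there is no reading), "mtx" (3x3 intrinsics, pixels), "dist" ([k1, k2, p1, p2, k3] as OpenCV has them; the pictures are not rectified), "extrinsics" (4x4, takes a point from camera to world coordinates). Camera axes: x right, y up, looking along -z (the intrinsics and any distortion apply to the point x, -y, -z); pixel columns grow to the right and rows downward; lengths in m; the calibration is good to about 2 mm. A picture is of the moment at which its call begins.
- hand_in(): hands the job in, once; it reports no verdict.
The state is a dict: "t": time; "q": joint angles; "joint_vel": joint speeds; "joint_torque": joint torques, N m; "eef_pos": TCP position; "tool_rot": TCP orientation; "contact_force": force on the tool from outside, world axes, zero at the start; "torque": the same for the moment, N m; "gripper_width": opening from 0.0 (shut) to 1.0 (fully open).
Only numpy, scipy, OpenCV 4.12 (cv2) and the standard library are available. Lean on these libraries where they do the work, as an engineer would, in place of code of your own. Each camera call takes 0.05 s, during which the arm holds its last target.

## Working session

There is one attempt and no reset: what is moved stays moved. The work goes in short steps, Python scripts to look and compute and a tool call to move; the robot and the scene stay as the last step left them, time stands still between calls to the robot, and variables do not carry over. Pictures are saved under pics/ and viewed, and the job is handed in when it is done.

Besides the shell and the picture viewer there is one more tool, called after "Request:" by a JSON object that holds its "name" and its "arguments", one argument or row to a line. send_rows: Moves the arm, as the interface text tells. Its arguments: {"type":"object","properties":{"commands":{"type":"array","items":{"type":"object","properties":{"translation":{"type":"array","items":{"type":"number"}},"rot":{"type":"array","items":{"type":"number"}},"grip":{"type":"number"}}}},"force":{"type":"number"}},"required":["commands"]}

```bash
mkdir -p pics; python3 - <<'E'
from station import *
import cv2,numpy as np
o=get_obs();print({k:np.round(v,3).tolist() for k,v in o.items()})
for n in ("scene","side","wrist"):
    c=read_camera(n);cv2.imwrite(f"pics/{n}1.png",c["pixels"][:,:,::-1])
    np.savez(f"{n}1.npz",**c)
    print(n,np.round(c["extrinsics"],3).tolist(),c["mtx"].tolist(),c["dist"])
E
```

```text
{'t': 0.0, 'q': [1.04, 0.478, 0.022, 1.556, -0.011, 1.109, -0.083], 'joint_vel': [-0.0, -0.001, 0.001, -0.0, 0.0, -0.0, 0.0], 'joint_torque': [-0.001, -59.645, 1.608, -28.12, 0.012, 0.009, 0.0], 'eef_pos': [0.277, -0.615, 0.247], 'tool_rot': [-0.0, 0.84, -0.543, -0.001], 'contact_force': [-0.008, -0.285, 0.085], 'torque': [0.023, -0.012, 0.024], 'gripper_width': 1.003}
scene [[-0.894, -0.291, 0.341, 0.814], [0.448, -0.61, 0.654, 0.578], [0.017, 0.737, 0.676, 0.645], [0.0, 0.0, 0.0, 1.0]] [[607.8885476878988, 0.0, 321.105285375251], [0.0, 607.8885476878988, 242.59424164875216], [0.0, 0.0, 1.0]] [0.02236001 0.         0.         0.         0.        ]
side [[-0.999, 0.038, -0.032, 0.472], [-0.05, -0.682, 0.73, 0.622], [0.006, 0.731, 0.683, 0.654], [0.0, 0.0, 0.0, 1.0]] [[512.3364205508883, 0.0, 316.5685413317701], [0.0, 512.3364205508883, 234.61335281227124], [0.0, 0.0, 1.0]] [-0.11247241  0.          0.          0.          0.        ]
wrist [[0.412, 0.879, 0.242, 0.339], [-0.911, 0.397, 0.108, -0.589], [-0.001, -0.265, 0.964, 0.372], [0.0, 0.0, 0.0, 1.0]] [[330.3973607597235, 0.0, 315.4930026368739], [0.0, 330.3973607597235, 244.6088247542792], [0.0, 0.0, 1.0]] [-0.00953847  0.          0.          0.          0.        ]
```

View pics/scene1.png

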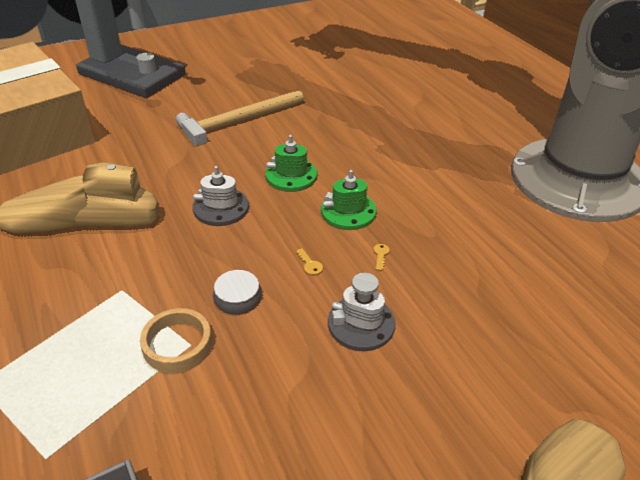

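View pics/side1.png

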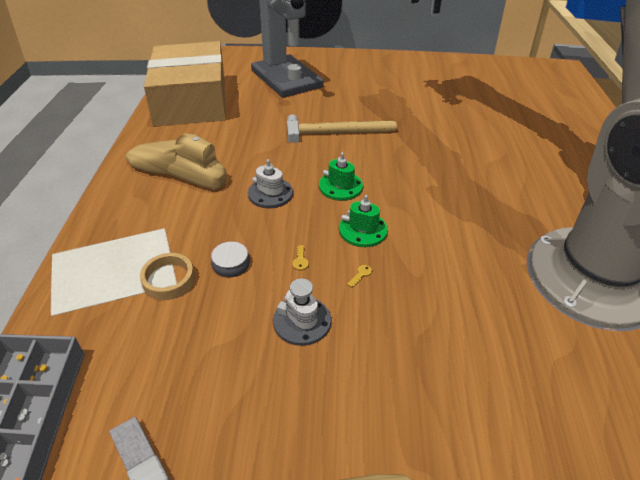

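View pics/wrist1.png

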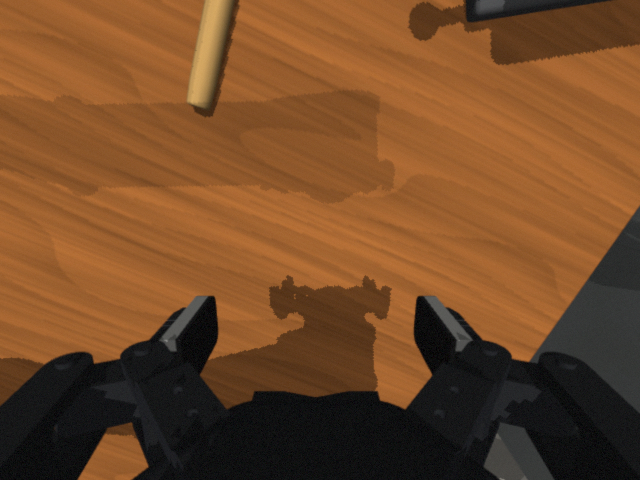

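The target, a bare-metal collar with a thin pilot, is at scene (218,195) and side (269,183). The anvil die is at scene (362,310), and the green ones are decoys. Next I'll take measurements.

```bash
cat > h.py <<'E'
import cv2,numpy as np
def ray(c,uv):
    p=cv2.undistortPoints(np.array([[uv]],float),c["mtx"],c["dist"])[0,0]
    d=c["extrinsics"][:3,:3]@np.array([p[0],-p[1],-1]);return c["extrinsics"][:3,3],d
def onplane(c,uv,z):
    o,d=ray(c,uv);return o+d*(z-o[2])/d[2]
def pts(c):
    v,u=np.mgrid[0:480,0:640];uv=np.stack([u,v],-1).reshape(-1,1,2).astype(float)
    p=cv2.undistortPoints(uv,c["mtx"],c["dist"])[:,0];D=c["depth"].reshape(-1,1)
    P=np.c_[p[:,0],-p[:,1],-np.ones(len(p))]*D
    return (P@c["extrinsics"][:3,:3].T+c["extrinsics"][:3,3]).reshape(480,640,3)
E
python3 - <<'E'
from h import *
S=dict(np.load("scene1.npz"));D=dict(np.load("side1.npz"))
a=S["pixels"][150:235,175:265,::-1];cv2.imwrite("pics/c1.png",cv2.resize(a,None,fx=7,fy=7,interpolation=cv2.INTER_CUBIC)[:600])
a=D["pixels"][150:215,230:310,::-1];cv2.imwrite("pics/c2.png",cv2.resize(a,None,fx=8,fy=8,interpolation=cv2.INTER_CUBIC))
for n,c,(u,v) in(("scene",S,(218,195)),("side",D,(269,183))):
    P=pts(c)
    px=c["pixels"].astype(int);
    r0=onplane(c,(u,v),0.03);print(n,r0)
    m=(np.hypot(P[...,0]-r0[0],P[...,1]-r0[1])<.08)&(c["depth"]>0)
    for lo,hi in((.005,.014),(.02,.03),(.03,.045),(.045,.053),(.053,.06),(.07,.1)):
        k=m&(P[...,2]>lo)&(P[...,2]<hi);q=P[k]
        if len(q)>2: (cx,cy),r=cv2.minEnclosingCircle(q[:,:2].astype(np.float32));print(lo,hi,len(q),np.round(q.mean(0),4),np.round((cx,cy,r),4))
E
```

```text
scene [ 0.60460445 -0.19160323  0.03      ]
0.005 0.014 994 [ 0.6069 -0.1759  0.0099] [ 0.6022 -0.1921  0.0472]
0.02 0.03 225 [ 0.6142 -0.1884  0.0249] [ 0.6108 -0.194   0.0361]
0.03 0.045 258 [ 0.6064 -0.1789  0.0375] [ 0.603  -0.1913  0.0286]
0.045 0.053 147 [ 0.606  -0.1789  0.0488] [ 0.6025 -0.1932  0.0291]
0.053 0.06 375 [ 0.6034 -0.1892  0.0559] [ 0.6029 -0.1913  0.0282]
0.07 0.1 75 [ 0.6029 -0.1912  0.0759] [ 0.6029 -0.1915  0.0093]
side [ 0.60433149 -0.19056744  0.03      ]
0.005 0.014 670 [ 0.6031 -0.1763  0.0099] [ 0.6025 -0.1919  0.0477]
0.02 0.03 117 [ 0.6066 -0.182   0.0253] [ 0.6117 -0.1945  0.0356]
0.03 0.045 158 [ 0.6022 -0.1769  0.0377] [ 0.6041 -0.1873  0.0268]
0.045 0.053 83 [ 0.6015 -0.1769  0.0488] [ 0.6044 -0.1857  0.0258]
0.053 0.06 231 [ 0.6034 -0.1874  0.0562] [ 0.6025 -0.193   0.0291]
0.07 0.1 48 [ 0.6042 -0.1908  0.0752] [ 0.6054 -0.1905  0.0099]
```

View pics/c1.png

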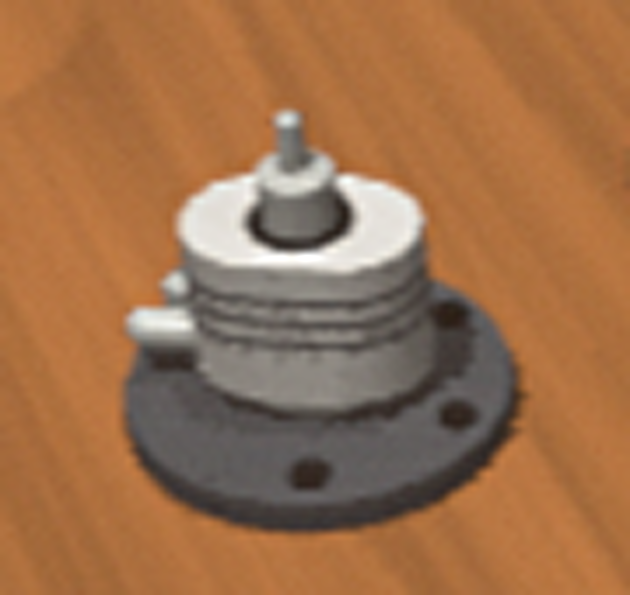

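View pics/c2.png

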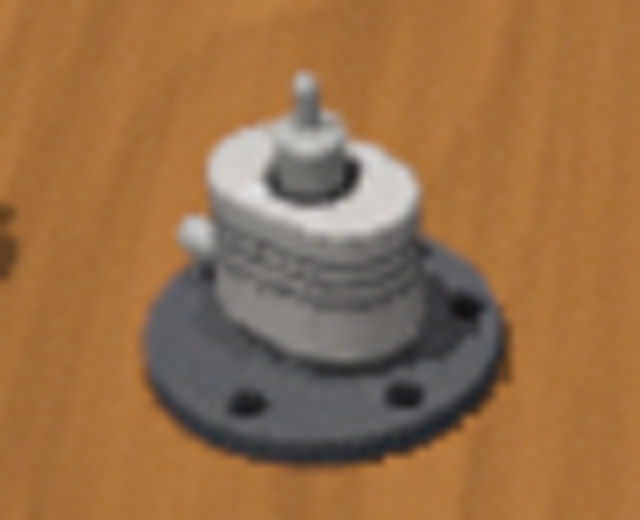

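```bash
python3 - <<'E'
from h import *
C=np.array([.6030,-.1917])
for n,uvs in(("scene",[(194.3,196.6)]),("side",[(253,179.6)])):
    c=dict(np.load(n+"1.npz"));P=pts(c)
    for uv in uvs:
        p=onplane(c,uv,.022)[:2]-C;print(n,"pin",p,np.hypot(*p),np.degrees(np.arctan2(p[1],p[0])))
    k=(np.hypot(P[...,0]-C[0],P[...,1]-C[1])<.034)&(P[...,2]>.0535)&(P[...,2]<.059)
    k=cv2.morphologyEx(k.astype(np.uint8),cv2.MORPH_OPEN,np.ones((2,2)))
    q=onq=np.array([onplane(c,(u,v),.056)[:2] for v,u in zip(*np.nonzero(k))],np.float32)
    hull=cv2.convexHull(q);r=cv2.minAreaRect(hull);print("rect",r,cv2.boxPoints(r).tolist())
    # hi pilot
    k=(np.hypot(P[...,0]-C[0],P[...,1]-C[1])<.034)&(P[...,2]>.02)&(P[...,2]<.03)
    q=P[k];rr=q[:,:2]-C;f=np.hypot(*rr.T)>.034;print("far",f.sum(),np.degrees(np.arctan2(rr[f,1],rr[f,0])).round())
    k=(P[...,2]>.068)&(P[...,2]<.1)&(np.hypot(P[...,0]-C[0],P[...,1]-C[1])<.034);print(P[k].max(0))
E
```

```text
scene pin [ 0.03526437 -0.02242185] 0.04178893616048741 -32.44908844480536
rect ((0.6023604273796082, -0.18832474946975708), (0.037025827914476395, 0.05585262179374695), 64.80266571044922) [[0.5692097544670105, -0.19318683445453644], [0.6197478175163269, -0.21696536242961884], [0.6355111002922058, -0.18346266448497772], [0.5849730372428894, -0.15968413650989532]]
far 0 []
[ 0.61169848 -0.18257099  0.08820419]
side pin [ 0.03710405 -0.01891887] 0.041648940403644016 -27.01643576155074
rect ((0.6021623611450195, -0.18566228449344635), (0.03953147679567337, 0.053036559373140335), 78.59312438964844) [[0.572258710861206, -0.19979293644428253], [0.624247670173645, -0.21028225123882294], [0.632066011428833, -0.17153163254261017], [0.580077052116394, -0.16104231774806976]]
far 0 []
[ 0.61252218 -0.18166239  0.08810395]
```

Request:
{"name": "send_rows", "arguments": {
  "commands": [
    {"translation":[-0.017,-0.0314,0],"rot":[0,0,0],"grip":0.085},
    {"translation":[-0.017,-0.0314,0],"rot":[0,0,0],"grip":0.085},
    {"translation":[-0.017,-0.0314,0],"rot":[0,0,0],"grip":0.085},
    {"translation":[-0.017,-0.0314,0],"rot":[0,0,0],"grip":0.085},
    {"translation":[-0.017,-0.0314,0],"rot":[0,0,0],"grip":0.085}
  ],
  "force": 60
}}

```text
t: 0.57
eef_pos: [0.3859, -0.4721, 0.2481]
tool_rot: [-0.0, 0.84, -0.543, -0.0]
contact_force: [0.8, -0.9, -0.5]
gripper_width: 0.994
```

Request:
{"name": "send_rows", "arguments": {
  "commands": [
    {"translation":[-0.017,-0.0314,0],"rot":[0,0,0],"grip":0.085},
    {"translation":[-0.017,-0.0314,0],"rot":[0,0,0],"grip":0.085},
    {"translation":[-0.017,-0.0314,0],"rot":[0,0,0],"grip":0.085},
    {"translation":[-0.017,-0.0314,0],"rot":[0,0,0],"grip":0.085},
    {"translation":[-0.017,-0.0314,0],"rot":[0,0,0],"grip":0.085}
  ]
}}

```text
t: 0.98
eef_pos: [0.4942, -0.3301, 0.2482]
tool_rot: [0.0, 0.84, -0.543, -0.0]
contact_force: [0.5, -1.3, 0.4]
gripper_width: 0.996
```

Request:
{"name": "send_rows", "arguments": {
  "commands": [
    {"translation":[-0.017,-0.0314,0],"rot":[0,0,0],"grip":0.085},
    {"translation":[-0.017,-0.0314,0],"rot":[0,0,0],"grip":0.085},
    {"translation":[-0.017,-0.0314,0],"rot":[0,0,0],"grip":0.085},
    {"translation":[-0.017,-0.0314,0],"rot":[0,0,0],"grip":0.085},
    {"translation":[-0.017,-0.0314,0],"rot":[0,0,0],"grip":0.085}
  ]
}}

```text
t: 1.4
eef_pos: [0.6025, -0.1883, 0.2481]
tool_rot: [0.0, 0.84, -0.543, -0.0]
contact_force: [0.4, -0.9, -0.4]
gripper_width: 0.993
```

Request:
{"name": "send_rows", "arguments": {
  "commands": [
    {"translation":[0,0,0],"rot":[0,0,-7],"grip":0.085},
    {"translation":[0,0,0],"rot":[0,0,-7],"grip":0.085},
    {"translation":[0,0,0],"rot":[0,0,-7],"grip":0.085},
    {"translation":[0,0,0],"rot":[0,0,-7],"grip":0.085},
    {"translation":[0,0,0],"rot":[0,0,-7],"grip":0.085}
  ]
}}

```text
t: 1.82
eef_pos: [0.6017, -0.1897, 0.2479]
tool_rot: [0.0, 0.965, -0.262, -0.0]
contact_force: [-0.7, -1.3, -0.3]
gripper_width: 0.993
```

Request:
{"name": "send_rows", "arguments": {
  "commands": [
    {"translation":[0,0,0],"rot":[0,0,-7],"grip":0.085},
    {"translation":[0,0,0],"rot":[0,0,-7],"grip":0.085},
    {"translation":[0,0,0],"rot":[0,0,-7],"grip":0.085},
    {"translation":[0,0,0],"rot":[0,0,-7],"grip":0.085},
    {"translation":[0,0,0],"rot":[0,0,-7],"grip":0.085}
  ]
}}

```text
t: 2.23
eef_pos: [0.6016, -0.1898, 0.2479]
tool_rot: [-0.0, 0.999, 0.04, -0.0]
contact_force: [-0.8, -0.2, 0.0]
gripper_width: 0.997
```

Request:
{"name": "send_rows", "arguments": {
  "commands": [
    {"translation":[0,0,0],"rot":[0,0,-7],"grip":0.085},
    {"translation":[0,0,0],"rot":[0,0,-7],"grip":0.085},
    {"translation":[0,0,0],"rot":[0,0,-7],"grip":0.085},
    {"translation":[0,0,0],"rot":[0,0,-7],"grip":0.085},
    {"translation":[0,0,0],"rot":[0,0,-7],"grip":0.085}
  ]
}}

```text
t: 2.65
eef_pos: [0.6016, -0.1899, 0.248]
tool_rot: [-0.0, 0.941, 0.338, -0.0]
contact_force: [0.3, 0.2, -0.1]
gripper_width: 0.994
```

Request:
{"name": "send_rows", "arguments": {
  "commands": [
    {"translation":[0,0,0],"rot":[0,0,-7],"grip":0.085},
    {"translation":[0,0,0],"rot":[0,0,-7],"grip":0.085},
    {"translation":[0,0,0],"rot":[0,0,-7],"grip":0.085},
    {"translation":[0,0,0],"rot":[0,0,0],"grip":0.085},
    {"translation":[0,0,0],"rot":[0,0,0],"grip":0.085}
  ]
}}

```text
t: 3.07
eef_pos: [0.6016, -0.1899, 0.248]
tool_rot: [-0.0, 0.866, 0.5, -0.0]
contact_force: [-0.4, 0.5, 0.2]
gripper_width: 1.0
```

```bash
python3 - <<'E'
from station import *
import cv2,numpy as np
from h import *
from scipy.spatial.transform import Rotation as R
o=get_obs();print({k:np.round(v,4).tolist() for k,v in o.items()})
q=o["tool_rot"];M=R.from_quat([q[1],q[2],q[3],q[0]]).as_matrix();print(M.round(3))
c=read_camera("wrist");np.savez("wrist2.npz",**c);cv2.imwrite("pics/wrist2.png",c["pixels"][:,:,::-1])
P=pts(c)
C=np.array([.603,-.192])
m=(np.hypot(P[...,0]-C[0],P[...,1]-C[1])<.06)&(c["depth"]>0)
for lo,hi in((.005,.014),(.015,.03),(.053,.06),(.062,.1)):
    k=m&(P[...,2]>lo)&(P[...,2]<hi);p=P[k]
    if len(p)>5:
        r=cv2.minAreaRect(p[:,:2].astype(np.float32));e=cv2.minEnclosingCircle(p[:,:2].astype(np.float32));print(lo,hi,len(p),p.mean(0).round(4),r,e)
E
```

```text
{'t': 3.0667, 'q': [0.6454, 0.4722, -0.6015, 1.6343, 0.2887, 1.126, 1.0168], 'joint_vel': [-0.0081, -0.0041, 0.0109, -0.0016, -0.0034, 0.0011, -0.0195], 'joint_torque': [0.1845, -54.7049, -7.2269, -27.2126, 0.0548, 0.0151, 0.3932], 'eef_pos': [0.6016, -0.1899, 0.248], 'tool_rot': [-0.0003, 0.866, 0.5, -0.0001], 'contact_force': [-0.4432, 0.5168, 0.2372], 'torque': [-0.0385, 0.0235, -0.0128], 'gripper_width': 1.0003}
[[ 0.5    0.866 -0.001]
 [ 0.866 -0.5    0.   ]
 [ 0.    -0.001 -1.   ]]
0.005 0.014 3177 [ 0.5976 -0.1913  0.0091] ((0.6035661101341248, -0.19561703503131866), (0.09065403789281845, 0.09085801243782043), 0.5897570252418518) ((0.6038140058517456, -0.19577957689762115), 0.04602320119738579)
0.015 0.03 159 [ 0.617  -0.2131  0.0246] ((0.6075635552406311, -0.2026170790195465), (0.02898874506354332, 0.07024212181568146), 49.874549865722656) ((0.6107192039489746, -0.19887295365333557), 0.0353938452899456)
0.053 0.06 1400 [ 0.6026 -0.195   0.0551] ((0.6036931872367859, -0.19602924585342407), (0.035332873463630676, 0.05468808859586716), 60.73175811767578) ((0.6040996313095093, -0.19530734419822693), 0.027544233947992325)
0.062 0.1 285 [ 0.6026 -0.195   0.0714] ((0.6037720441818237, -0.19584085047245026), (0.01716911420226097, 0.017634699121117592), 55.50263595581055) ((0.6037429571151733, -0.19574007391929626), 0.009111003018915653)
```

View pics/wrist2.png

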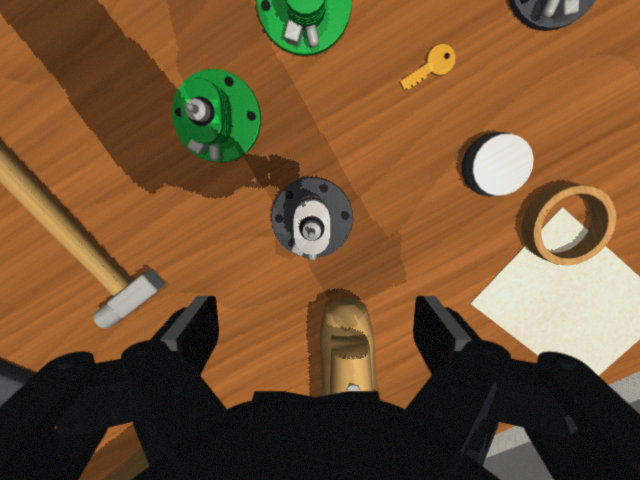

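Wrist view: the target collar is at about (312,228), pin toward the bottom. The yaw is right, since the jaws sit at 60° and the collar axis at about -29.5°. I'll move down closer and check the centring again.

Request:
{"name": "send_rows", "arguments": {
  "commands": [
    {"translation":[-0.003,0.0035,0.02],"rot":[0,0,0],"grip":0.085},
    {"translation":[0,0,0.03],"rot":[0,0,0],"grip":0.085},
    {"translation":[0,0,0.03],"rot":[0,0,0],"grip":0.085},
    {"translation":[0,0,0.03],"rot":[0,0,0],"grip":0.085},
    {"translation":[0,0,0],"rot":[0,0,0],"grip":0.085}
  ]
}}

```text
t: 3.53
eef_pos: [0.5994, -0.1937, 0.1324]
tool_rot: [-0.003, 0.866, 0.501, -0.004]
contact_force: [-0.9, 0.2, -0.2]
gripper_width: 0.997
```

```bash
python3 - <<'E'
from station import *
import cv2,numpy as np
from h import *
from scipy.spatial.transform import Rotation as R
o=get_obs();print(o["eef_pos"])
q=o["tool_rot"];M=R.from_quat([q[1],q[2],q[3],q[0]]).as_matrix()
c=read_camera("wrist");np.savez("wrist3.npz",**c);cv2.imwrite("pics/wrist3.png",c["pixels"][:,:,::-1])
P=pts(c)
C=np.array([.603,-.194])
m=(np.hypot(P[...,0]-C[0],P[...,1]-C[1])<.06)&(c["depth"]>0)
for lo,hi in((.005,.014),(.053,.06),(.062,.1)):
    k=m&(P[...,2]>lo)&(P[...,2]<hi);p=P[k]
    if len(p)>5:
        r=cv2.minAreaRect(p[:,:2].astype(np.float32));e=cv2.minEnclosingCircle(p[:,:2].astype(np.float32));print(lo,hi,len(p),p.mean(0).round(4),r,e)
        d=np.array([*r[0],0])-o["eef_pos"];print("tool",(M.T@d).round(4))
E
```

```text
[ 0.5994114  -0.19368751  0.13235445]
0.005 0.014 6026 [ 0.5946 -0.1903  0.0092] ((0.601171612739563, -0.1941068172454834), (0.09116686880588531, 0.08544094115495682), 53.42336654663086) ((0.603386640548706, -0.1956438571214676), 0.04596193879842758)
tool [0.0009 0.003  0.1323]
0.053 0.06 3119 [ 0.6017 -0.1947  0.0551] ((0.6035202145576477, -0.1957038938999176), (0.03599350526928902, 0.05513884127140045), 60.46540451049805) ((0.6039801239967346, -0.19489207863807678), 0.027800649404525757)
tool [0.0007 0.0058 0.1323]
0.062 0.1 703 [ 0.6017 -0.1947  0.0715] ((0.6033838391304016, -0.19558030366897583), (0.017365699633955956, 0.017432354390621185), 50.44581604003906) ((0.603461503982544, -0.1957072615623474), 0.00903424434363842)
tool [0.0007 0.0057 0.1323]
```

View pics/wrist3.png

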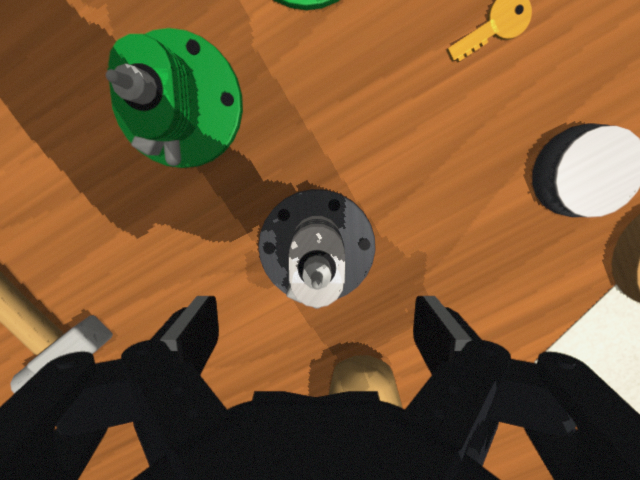

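Request:
{"name": "send_rows", "arguments": {
  "commands": [
    {"translation":[0.002,0.0038,0.01],"rot":[0,0,0],"grip":0.085},
    {"translation":[0,0,0.024],"rot":[0,0,0],"grip":0.085},
    {"translation":[0,0,0.024],"rot":[0,0,0],"grip":0.085},
    {"translation":[0,0,0.02],"rot":[0,0,0],"grip":0.085},
    {"translation":[0,0,0],"rot":[0,0,0],"grip":0.085}
  ]
}}

```text
t: 4.0
eef_pos: [0.6069, -0.1942, 0.0583]
tool_rot: [-0.001, 0.865, 0.501, -0.001]
contact_force: [-0.7, 0.4, 0.3]
gripper_width: 0.996
```

```bash
python3 - <<'E'
from station import *
import cv2,numpy as np
from h import *
o=get_obs();print(o["eef_pos"],o["tool_rot"])
for n in("wrist","scene"):
    c=read_camera(n);i=c["pixels"][:,:,::-1]
    if n=="scene":i=cv2.resize(i[90:240,120:320],None,fx=3,fy=3,interpolation=cv2.INTER_CUBIC)
    cv2.imwrite(f"pics/{n}4.png",i)
print(get_obs()["eef_pos"])
E
```

```text
[ 0.60685181 -0.19418491  0.05826888] [-0.00095714  0.86528472  0.50127857 -0.00111211]
[ 0.60893265 -0.19428835  0.06165604]
```

View pics/wrist4.png

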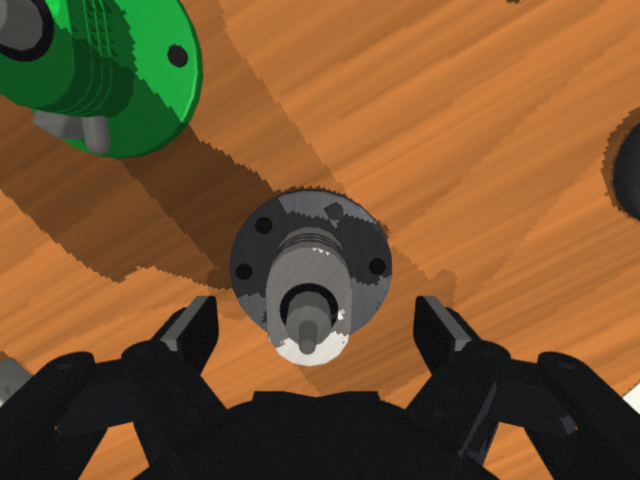

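View pics/scene4.png

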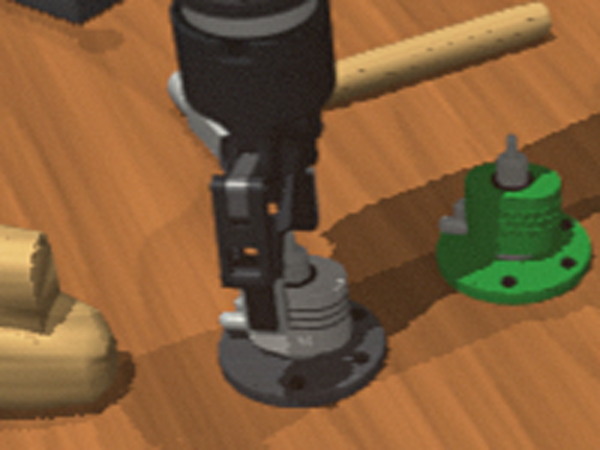

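Request:
{"name": "send_rows", "arguments": {
  "commands": [
    {"translation":[-0.0025,-0.004,0],"rot":[0,0,0],"grip":0.085},
    {"translation":[0,0,0],"rot":[0,0,0],"grip":0.085},
    {"translation":[0,0,0],"rot":[0,0,0],"grip":0.085},
    {"translation":[0,0,0],"rot":[0,0,0],"grip":0.085},
    {"translation":[0,0,0],"rot":[0,0,0],"grip":0.085}
  ]
}}

```text
t: 4.52
eef_pos: [0.6034, -0.1946, 0.0611]
tool_rot: [0.0, 0.865, 0.502, 0.0]
contact_force: [-0.4, -0.3, 0.6]
gripper_width: 0.999
```

```bash
python3 - <<'E'
from station import *
import cv2,numpy as np
from h import *
from scipy.spatial.transform import Rotation as R
o=get_obs();print(o["eef_pos"])
q=o["tool_rot"];M=R.from_quat([q[1],q[2],q[3],q[0]]).as_matrix()
c=read_camera("wrist")
P=pts(c)
C=np.array([.603,-.194])
m=(np.hypot(P[...,0]-C[0],P[...,1]-C[1])<.04)&(c["depth"]>0)
for lo,hi in((.053,.06),(.064,.07)):
    k=m&(P[...,2]>lo)&(P[...,2]<hi);p=P[k]
    if len(p)>5:
        r=cv2.minAreaRect(p[:,:2].astype(np.float32));print(lo,hi,len(p),r)
        d=np.array([*r[0],0])-o["eef_pos"];print("tool",(M.T@d).round(4))
E
```

```text
[ 0.60341476 -0.19461645  0.06108287]
0.053 0.06 6291 ((0.6034212112426758, -0.19576649367809296), (0.036144789308309555, 0.055963024497032166), 59.96287155151367)
tool [-0.001   0.0005  0.0611]
0.064 0.07 984 ((0.6028628945350647, -0.19553177058696747), (0.017918981611728668, 0.017122700810432434), 64.49125671386719)
tool [-0.0011 -0.0001  0.0611]
```

Request:
{"name": "send_rows", "arguments": {
  "commands": [
    {"translation":[0,0,0.009],"rot":[0,0,0],"grip":0.085},
    {"translation":[0,0,0.008],"rot":[0,0,0],"grip":0.085},
    {"translation":[0,0,0],"rot":[0,0,0],"grip":0.06},
    {"translation":[0,0,0],"rot":[0,0,0],"grip":0.045},
    {"translation":[0,0,0],"rot":[0,0,0],"grip":0.042}
  ],
  "force": 60
}}

```text
t: 4.98
eef_pos: [0.6029, -0.1943, 0.0429]
tool_rot: [-0.0, 0.865, 0.502, -0.0]
contact_force: [0.2, 0.3, -0.2]
gripper_width: 0.598
```

Request:
{"name": "send_rows", "arguments": {
  "commands": [
    {"translation":[0,0,0],"rot":[0,0,0],"grip":0.036},
    {"translation":[0,0,0],"rot":[0,0,0],"grip":0.03},
    {"translation":[0,0,0],"rot":[0,0,0],"grip":0.025},
    {"translation":[0,0,0],"rot":[0,0,0],"grip":0.025},
    {"translation":[0,0,0],"rot":[0,0,0],"grip":0.025}
  ]
}}

```text
t: 5.4
eef_pos: [0.603, -0.1949, 0.0437]
tool_rot: [0.0, 0.865, 0.502, -0.0]
contact_force: [-2.7, -2.5, 6.0]
gripper_width: 0.411
```

Gripped at 35 mm with only small side forces. Now lift.

Request:
{"name": "send_rows", "arguments": {
  "commands": [
    {"translation":[0,0,-0.005],"rot":[0,0,0],"grip":0.025},
    {"translation":[0,0,-0.005],"rot":[0,0,0],"grip":0.025},
    {"translation":[0,0,-0.0045],"rot":[0,0,0],"grip":0.025},
    {"translation":[0,0,0],"rot":[0,0,0],"grip":0.025},
    {"translation":[0,0,0],"rot":[0,0,0],"grip":0.025}
  ],
  "force": 70
}}

```text
t: 5.82
eef_pos: [0.6028, -0.1949, 0.0575]
tool_rot: [0.0, 0.865, 0.502, -0.0]
contact_force: [1.9, -4.0, -9.2]
gripper_width: 0.412
```

```bash
python3 - <<'E'
from station import *
import cv2,numpy as np
o=get_obs();print(o["eef_pos"],o["contact_force"])
c=read_camera("scene");i=cv2.resize(c["pixels"][150:235,175:265,::-1],None,fx=7,fy=7,interpolation=cv2.INTER_CUBIC)
cv2.imwrite("pics/scene5.png",i)
E
```

```text
[ 0.60278294 -0.19485685  0.05754691] [ 1.90075622 -4.02472608 -9.20615513]
```

View pics/scene5.png

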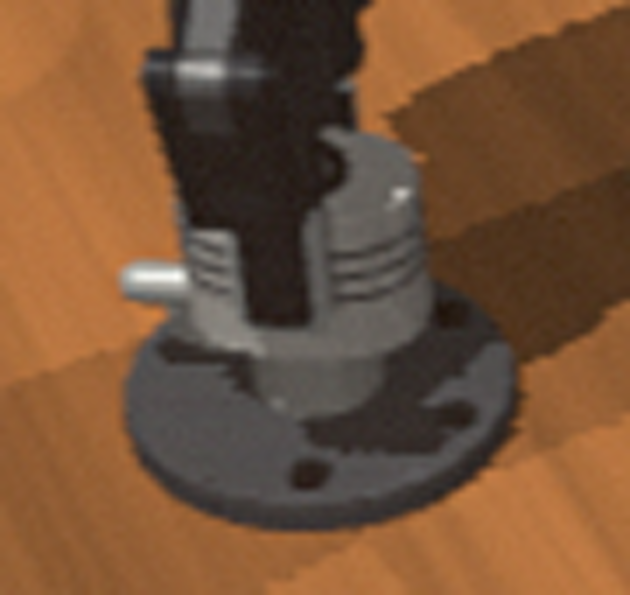

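The picture shows the collar raised with the spindle visible below it and the pin (crop 150,282) above the block. A 9 N pull confirms the spring is loaded. Next I turn it clockwise, which is positive about tool z.

Request:
{"name": "send_rows", "arguments": {
  "commands": [
    {"translation":[0,0,0],"rot":[0,0,3],"grip":0.025},
    {"translation":[0,0,0],"rot":[0,0,4],"grip":0.025},
    {"translation":[0,0,0],"rot":[0,0,4],"grip":0.025},
    {"translation":[0,0,0],"rot":[0,0,4],"grip":0.025},
    {"translation":[0,0,0],"rot":[0,0,4],"grip":0.025}
  ]
}}

```text
t: 6.28
eef_pos: [0.6028, -0.195, 0.0574]
tool_rot: [0.0, 0.937, 0.35, -0.0]
contact_force: [1.7, -3.3, -10.0]
gripper_width: 0.41
```

Request:
{"name": "send_rows", "arguments": {
  "commands": [
    {"translation":[0,0,0],"rot":[0,0,4],"grip":0.025},
    {"translation":[0,0,0],"rot":[0,0,4],"grip":0.025},
    {"translation":[0,0,0],"rot":[0,0,4],"grip":0.025},
    {"translation":[0,0,0],"rot":[0,0,4],"grip":0.025},
    {"translation":[0,0,0],"rot":[0,0,4],"grip":0.025}
  ]
}}

```text
t: 6.7
eef_pos: [0.6028, -0.195, 0.0573]
tool_rot: [0.0, 0.983, 0.182, -0.0]
contact_force: [1.3, -4.6, -8.8]
gripper_width: 0.41
```

Request:
{"name": "send_rows", "arguments": {
  "commands": [
    {"translation":[0,0,0],"rot":[0,0,4],"grip":0.025},
    {"translation":[0,0,0],"rot":[0,0,4],"grip":0.025},
    {"translation":[0,0,0],"rot":[0,0,4],"grip":0.025},
    {"translation":[0,0,0],"rot":[0,0,4],"grip":0.025},
    {"translation":[0,0,0],"rot":[0,0,2],"grip":0.025}
  ]
}}

```text
t: 7.12
eef_pos: [0.6028, -0.1952, 0.0574]
tool_rot: [0.0, 1.0, 0.026, -0.0]
contact_force: [1.5, -3.7, -8.7]
gripper_width: 0.411
```

Request:
{"name": "send_rows", "arguments": {
  "commands": [
    {"translation":[0,0,0],"rot":[0,0,1],"grip":0.025},
    {"translation":[0,0,0],"rot":[0,0,0],"grip":0.025},
    {"translation":[0,0,0],"rot":[0,0,0],"grip":0.025},
    {"translation":[0,0,0],"rot":[0,0,0],"grip":0.025},
    {"translation":[0,0,0],"rot":[0,0,0],"grip":0.025}
  ]
}}

```text
t: 7.53
eef_pos: [0.6027, -0.1951, 0.0574]
tool_rot: [0.0, 1.0, 0.019, -0.0]
contact_force: [0.3, -4.6, -8.7]
gripper_width: 0.409
```

```bash
python3 - <<'E'
from station import *
import cv2,numpy as np
o=get_obs();print(o["eef_pos"],o["contact_force"],o["torque"],o["tool_rot"])
c=read_camera("scene");i=cv2.resize(c["pixels"][150:235,175:265,::-1],None,fx=7,fy=7,interpolation=cv2.INTER_CUBIC)
cv2.imwrite("pics/scene6.png",i)
c=read_camera("wrist");cv2.imwrite("pics/wrist6.png",c["pixels"][:,:,::-1])
E
```

```text
[ 0.60274665 -0.19513093  0.05736118] [ 0.33190976 -4.58799418 -8.68545566] [-1.09743666 -0.63748004  0.00670968] [ 3.07639310e-04  9.99814110e-01  1.92776600e-02 -1.52544225e-04]
```

View pics/scene6.png

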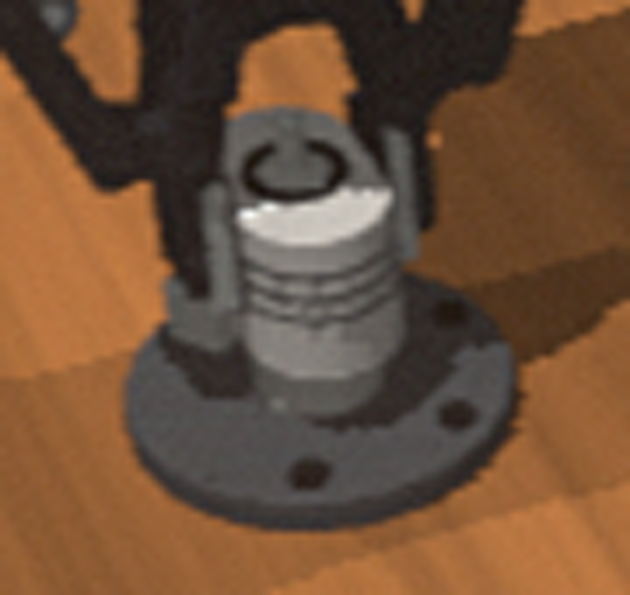

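View pics/wrist6.png

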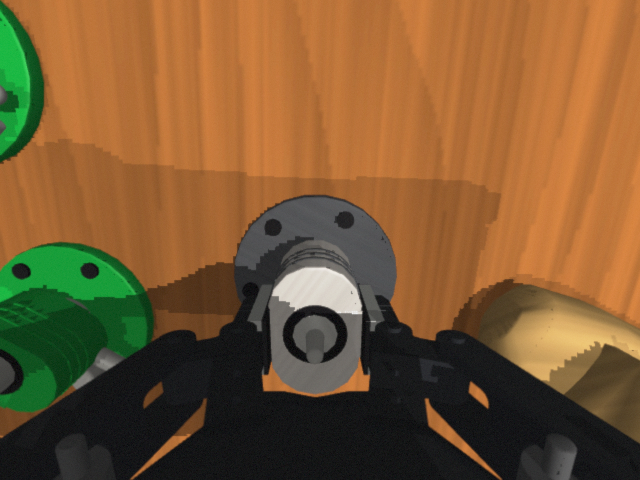

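The collar is turned about 59° with no twisting moment, so it isn't against the end stop. I'll lower it while held.

Request:
{"name": "send_rows", "arguments": {
  "commands": [
    {"translation":[0,0,0.003],"rot":[0,0,0],"grip":0.025},
    {"translation":[0,0,0.004],"rot":[0,0,0],"grip":0.025},
    {"translation":[0,0,0.003],"rot":[0,0,0],"grip":0.025},
    {"translation":[0,0,0.002],"rot":[0,0,0],"grip":0.025},
    {"translation":[0,0,0],"rot":[0,0,0],"grip":0.025}
  ]
}}

```text
t: 8.05
eef_pos: [0.6027, -0.1951, 0.0451]
tool_rot: [0.0, 1.0, 0.019, -0.0]
contact_force: [0.8, -5.0, -6.6]
gripper_width: 0.411
```

Request:
{"name": "send_rows", "arguments": {
  "commands": [
    {"translation":[0,0,0],"rot":[0,0,0],"grip":0.04},
    {"translation":[0,0,0],"rot":[0,0,0],"grip":0.055},
    {"translation":[0,0,0],"rot":[0,0,0],"grip":0.055},
    {"translation":[0,0,0],"rot":[0,0,0],"grip":0.055},
    {"translation":[0,0,0],"rot":[0,0,0],"grip":0.055}
  ]
}}

```text
t: 8.47
eef_pos: [0.6034, -0.1937, 0.0462]
tool_rot: [-0.0, 1.0, 0.02, 0.0]
contact_force: [-0.4, -0.5, -0.2]
gripper_width: 0.645
```

Released with force back to zero. Retreating straight up.

Request:
{"name": "send_rows", "arguments": {
  "commands": [
    {"translation":[0,0,-0.01],"rot":[0,0,0],"grip":0.055},
    {"translation":[0,0,-0.025],"rot":[0,0,0],"grip":0.055},
    {"translation":[0,0,-0.035],"rot":[0,0,0],"grip":0.055},
    {"translation":[0,0,-0.035],"rot":[0,0,0],"grip":0.055},
    {"translation":[0,0,-0.035],"rot":[0,0,0],"grip":0.055}
  ]
}}

```text
t: 8.88
eef_pos: [0.6028, -0.1941, 0.1881]
tool_rot: [-0.0, 1.0, 0.02, 0.0]
contact_force: [0.6, 0.1, 0.0]
gripper_width: 0.641
```

Request:
{"name": "send_rows", "arguments": {
  "commands": [
    {"translation":[0,0,-0.035],"rot":[0,0,0],"grip":0.055},
    {"translation":[0,0,-0.025],"rot":[0,0,0],"grip":0.055},
    {"translation":[0,0,0],"rot":[0,0,0],"grip":0.055},
    {"translation":[0,0,0],"rot":[0,0,0],"grip":0.055},
    {"translation":[0,0,0],"rot":[0,0,0],"grip":0.055}
  ]
}}

```text
t: 9.3
eef_pos: [0.6025, -0.1943, 0.2457]
tool_rot: [-0.0, 1.0, 0.019, -0.0]
contact_force: [0.6, -0.5, -0.9]
gripper_width: 0.643
```

```bash
python3 - <<'E'
from station import *
import cv2,numpy as np
from h import *
o=get_obs();print(o["t"],o["eef_pos"],o["contact_force"])
for n in("scene","side","wrist"):
    c=read_camera(n);P=pts(c)
    if n=="scene":
        i=cv2.resize(c["pixels"][150:235,175:265,::-1],None,fx=7,fy=7,interpolation=cv2.INTER_CUBIC);cv2.imwrite("pics/scene7.png",i)
        j=cv2.resize(c["pixels"][260:360,310:420,::-1],None,fx=5,fy=5,interpolation=cv2.INTER_CUBIC);cv2.imwrite("pics/anvil7.png",j)
    k=(np.hypot(P[...,0]-.603,P[...,1]+.1935)<.03)&(P[...,2]>.05)&(P[...,2]<.08)&(c["depth"]>0)
    q=P[k&(np.hypot(P[...,0]-.603,P[...,1]+.1935)>.012)]
    h=np.histogram(q[:,2],np.arange(.05,.082,.002));print(n,h[0])
    q=q[abs(q[:,2]-.0555)<.003]
    if len(q)>5:print(cv2.minAreaRect(q[:,:2].astype(np.float32)),np.median(q[:,2]))
E
```

```text
9.3 [ 0.6024979  -0.19428146  0.24572083] [ 0.60208898 -0.50097258 -0.85306612]
scene [ 27  37 135 112   5   0   0   0   0   0   0   0   0   0   0]
((0.6025877594947815, -0.1925935447216034), (0.05711975321173668, 0.03855423256754875), 86.63678741455078) 0.055752615018696106
side [14 17 69 88  9  0  0  1  0  0  0  0  0  0  0]
((0.6051323413848877, -0.1929590255022049), (0.03559950366616249, 0.05507536605000496), 6.331859111785889) 0.056067245527648524
wrist [   7  133 1037   85    0    0    0    0    0    0    0    0    0    0
    0]
((0.6036704778671265, -0.19590871036052704), (0.035304997116327286, 0.05488639697432518), 2.7414636611938477) 0.054966580466656034
```

View pics/scene7.png

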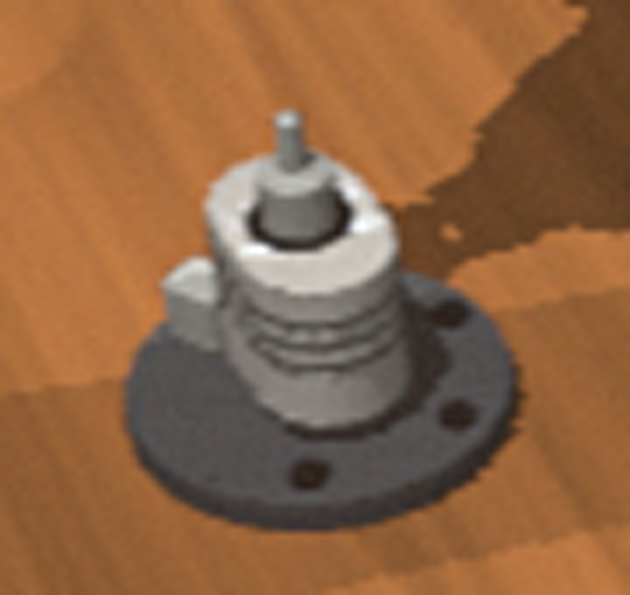

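View pics/anvil7.png

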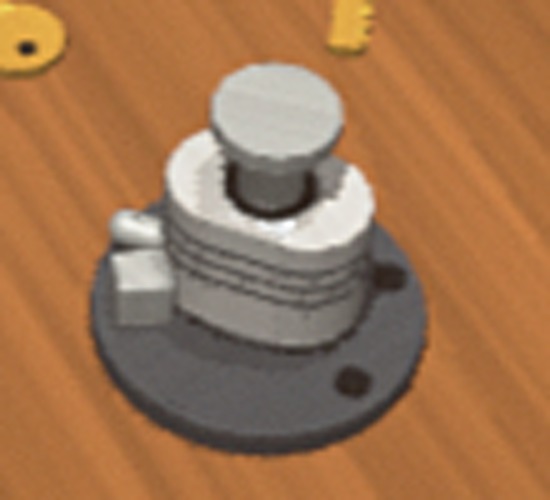

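The eyelet collar's top is back at about 55.5 mm, so it is home. Its long axis has turned about 58°, and the block now shows on the near side of the hidden pin. The anvil looks unchanged. Handing in.

```bash
python3 -c "
from station import *
print(hand_in())"
```

```text
the job is handed in; nothing more can be done
None
```

The eyelet die is locked as far as my checks can show, and the job is handed in; no verdict came back. I gripped the collar on its flat sides, lifted it about 14 mm, turned it 59° clockwise over the stop block and lowered it. I then let go and backed the gripper straight up. The robot's clock read 9.3 s just before handing in.

**Final checks:**
- **Home:** the collar top reads 55–56 mm in all three cameras, against 56 mm when fully down.
- **Turn:** the long axis went from about -29.5° to about -87° in the wrist camera, roughly 58° clockwise. The scene camera agrees (about -87° at the end). The side camera read about -84° at the end, but its starting reading was too poor to give a turn.
- **Pin:** after the turn it is hidden behind the collar, so I inferred its place from the collar's angle.
- **Anvil die:** I never went near it, and its picture looks unchanged.
- **Contact:** the forces are at noise level and the gripper is about 0.19 m above the collar.

**Disagreement:** the wrist camera placed the die axis about 4 mm from where the fixed cameras did, so I gripped between the two estimates. The grip closed at about 35 mm, against a nominal 36 mm.

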